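# Fit the steriliser's filter cartridge and hold the access panel home

## Robot

A 6-joint arm with a two-finger parallel gripper is mounted at the origin on the work surface. World frame = base frame: x ahead of the robot, y to its left, z up, the work surface at z = 0. Lengths are in m, angles in degrees, forces in N, time in s.
With the tool pointing down it reaches from about 0.325 to 0.925 m from the base axis. Payload 3.1 kg.
Tool frame: the origin (TCP) lies between the finger pads; the fingertips stand 14 mm ahead of it and the grasp point (between the pads) lies 5 mm behind it; z points along the fingers, x is the direction in which the jaws open and shut, and the axes are right-handed (so a half turn about z gives the same grasp; the last joint's range is limited). The gripper opens to 85 mm and grips with 20 to 120 N. Pads are 22 mm wide; open, the fingers measure 114 mm over their backs; the gripper's body (76 mm by 85 mm) begins 54 mm behind the grasp point. The pads swing forward as they close: fully open they stand 13 mm farther back than shut.
Start: joints at [-72.72, 12.427, 92.441, -0, 75.132, -6.429], TCP at [0.251, -0.572, 0.245] pointing down, gripper open.
Joint ranges: [-157.48, 157.48], [-44.54, 120.13], [17.64, 146.25], [-64.5, 244.5], [7.68, 150.69], [-147.95, 147.95]. Speed limits (degrees/s): [159.86, 159.86, 180, 180, 180, 180].

## Interface

Orientations are given as a 3x3 rotation matrix whose columns are the frame's x, y, z axes.
In Python, from rig import state, snapshot, workorder, nets gives the robot as it stands. The module is installed in compiled form; this text tells all that it offers.
- The arm moves only by the tool move_arm, never from a script. Its arguments are lists of equal length, an entry for each row: "hand": the opening, from 0 (shut) to 1 (fully open); "slide": the shift along the world's x, y, z normalised to -1 to 1, where 1 is 40 mm, a list of three; "angular": the turn, a rotation vector about the world's x, y, z normalised to -1 to 1, where 1 is 8 degrees, a list of three. In form: {"hand": [hand, ...], "slide": [[tx, ty, tz], ...], "angular": [[rx, ry, rz], ...]}. A call has 1 to 5 rows; each row shifts and turns the commanded pose from where the row before left it; what a row does not reach is not made up. A row lasts 1/10 s, in which the tool goes at most 50 mm and 8.59 degrees, less where a joint would pass 70% of its speed; a pose out of reach is approached as far as the arm can. A call with a number of a shift or a turn outside -1 to 1 is refused whole. A call with a gripper value outside its range is refused whole. The fingers move at their own pace and stop on an object; "force" is the grip in N (left out, the last holds). Time passes only in rows, so rows that do not move let the fingers close. It gives the time, the measured TCP pose, the force and the opening at its end, in the units of the state.
- state(): the state, without advancing time (a new reading comes with each control period).
- snapshot(name): name is "scene" or "top" or "wrist"; returns a dict with "img" (400x640x3 uint8, red, green, blue), "depth" (400x640 float32, m along the optical axis (not along the pixel's ray), 0 where there is no reading), "camera_matrix" (3x3 intrinsics, pixels), "extrinsics" (4x4, takes a point from camera to world coordinates). Camera axes: x right, y up, looking along -z (the intrinsics and any distortion apply to the point x, -y, -z); pixel columns grow to the right and rows downward; lengths in m; the calibration is good to about 2 mm. The wrist camera is an equidistant fisheye: a pixel r from the principal point sees the ray r / f radians off the axis. A picture is of the moment at which its call begins.
- workorder.hand_in(): hands the job in, once; it reports no verdict.
Trained networks look in a picture, given as the dict that the camera call returned (one of the last four; its "shot" number tells which), for a name from the list of things; names that differ only in an ending like _2 or _b are one class to them, and where a whole thing is asked for, a point or a joint stands for the part that bears it (a point fixed in the world has none). Each returns a list of dicts, best first, with "score" (0 to 1); they miss things now and then, are a little off and sometimes report something else, mostly with a low value. They report only what shows in the picture. A call takes as long as a camera call. They do not tell look-alikes from the thing itself.
- nets.spot_in(picture, target): "extent" ([left, top, width, height] in pixels, round what is visible of it).
- nets.regions_of(picture, target): "mask" (400x640 bool, what is visible of it) and "extent" ([left, top, width, height] in pixels, round what is visible of it).
- nets.landmark_of(picture, target): "xy" ([column, row] in pixels: a listed point, or the origin of a listed thing).
The state is a dict: "clock": time; "qpos": joint angles; "joint_vel": joint speeds; "joint_torque": joint torques, N m; "eef_pos": TCP position; "ee_rot": TCP orientation; "ft_force": force on the tool from outside, world axes, zero at the start; "moment": the same for the moment, N m; "width": opening from 0.0 (shut) to 1.0 (fully open).
Only numpy, scipy, OpenCV 4.12 (cv2) and the standard library are available. Lean on these libraries where they do the work, as an engineer would, in place of code of your own. Each camera call takes 0.05 s, during which the arm holds its last target.

## Task

On the white filter unit, slide the cartridge along its channel, without lifting it out, until its round well is right under the needle on the panel's arm. Then turn the quarter-turn fastener until its slot lines up with the two dark ribs on the panel, and after that press the spring-loaded access panel down until it is fully home on its frame, and finish while still holding it pressed there: do not let go. Leave everything else on the worktop where it is.

Things in the scene. Friction and masses are not known exactly. Their poses are not given: they have to be found in the camera images.
- unit: Fixed white filter unit; origin on the worktop under its middle. Offsets here are mm in its frame: x away from the robot (yaw within 0.3 rad), y left, z up. Base plate x -125..110, y -180..180, top at z 12. The access panel, an aluminium plate x -110..0, y -95..95, floats on springs over its frame, top at z 70.
- channel (a point): Middle of the floor of the straight channel: unit x 75, y 0, z 12. It runs along unit y, is 43 wide and has rails up to z 26. The cartridge lies in it and slides freely along it. The only stop is at its far +y end, beyond the right place.
- port (a point): Centre of the mouth (z 42) of the round well, 16 wide and 20 deep, in the grey cartridge in the channel. Axes as the unit's. Cartridge: 120 long along y, 40 wide, body 30 tall, 150 to 310 g. It starts with the well 50 to 100 short of the needle and has to go towards +y.
- fin (a point): Centre (z 57) of the grip fin on the same cartridge, 70 from the well towards -y. Fin: 30 wide (x, across the channel), 10 thick (y, along it), standing from z 42 (the cartridge's top) to z 72. Pinch it from above, fingers one on each y side, and slide.
- needle_tip (a point): Point of the downward steel needle, 4 thick: unit x 75, y 20, z 46 with the panel up (4 over the cartridge's top). It hangs on an arm 14 wide that reaches from the panel along x at y 20 (top z 74, needle head z 80, end x 82). It goes down with the panel, into the well.
- fastener (a joint): Angle of the quarter-turn fastener, rad, counter-clockwise positive from above. 0: slot along unit x, in line with the two dark ribs on the panel; then its tongue below can enter the frame (passes within 0.17 rad). Starts at 0.75 to 1.4; stops at -0.5 and 1.65, none at 0. Needs 0.06 N m, stays where left.
- fastener_grip (a point): Middle of the fastener's steel grip bar, on its axis: unit x -55, y 50, z 89 with the panel up. Bar 44 long (its own x, the slot's direction), 10 thick (its y), from z 75 to 103, on a disc 32 across and 6 high that stands on the panel. A dark slot runs along its top. It turns with the fastener.
- panel (a joint): How far the access panel is pressed down, m: 0 up, 0.012 home on the frame. Moves straight down only. The springs push back with 3 N at the top and 9 N at home, and lift it again when let go. A misplaced cartridge (under the needle) or a misaligned fastener stops it short.
- pad (a point): Centre of the top of the black round press pad (36 across, 3 high) on the panel: unit x -55, y -50, z 73 with the panel up. A good place to press with shut fingertips.
- spare: Not part of the job, leave it: a spare filter cartridge, same shape as the one in the channel, lying on the worktop at the right (-y) end of the unit (mm).
- oring: Not part of the job, leave it: black rubber ring, 36 across and 6 thick, lying on the unit's base beside the panel (mm).
- grease: Not part of the job, leave it: small white jar, 34 across and 32 tall, standing on the unit's base on the other side of the panel (mm).
- driver: Not part of the job, leave it: screwdriver lying on the worktop at the left (+y) end of the unit (mm).
- soap: Not part of the job, leave it: white bottle, 64 across, about 170 tall, left of the unit (mm).
- bin: Not part of the job, leave it: open blue bin 100 x 150 x 75, right of the unit (mm).
- dish: Not part of the job, leave it: steel bowl 120 across, 45 tall, left of the unit (mm).
Not all that is in view belongs to the job. Leave any blue look-alike of the part that bears port alone.

How it is judged:
By the outcome, as a careful person would: the job done as asked, in the order asked, and still so for the second after the job is handed in, while the arm keeps its last pose, push and grip.
It also fails if it takes over 48 s, if anything falls off the work surface, if the arm or the gripper's body presses on something with over 40 N, if the wrist force passes 120 N, or if a joint passes its speed limit or range.

## Working session

There is one attempt and no reset: what is moved stays moved. The work goes in short steps, Python scripts to look and compute and a tool call to move; the robot and the scene stay as the last step left them, time stands still between calls to the robot, and variables do not carry over. Pictures are saved under pics/ and viewed, and the job is handed in when it is done.

Besides the shell and the picture viewer there is one more tool, called after "Call:" by a JSON object that holds its "method" and its "body". move_arm: Moves the arm, as the interface text tells. Its arguments: {"type":"object","properties":{"hand":{"type":"array"},"slide":{"type":"array"},"angular":{"type":"array"},"force":{"type":"number"}},"required":["hand","slide","angular"]}

```bash
mkdir -p pics; cat > h.py <<'E'
import numpy as np,cv2
from rig import state,snapshot,workorder,nets
def save(p,n,crop=None,s=1):
    im=p["img"][:,:,::-1]
    if crop: x,y,w,h=crop; im=im[y:y+h,x:x+w]
    if s!=1: im=cv2.resize(im,None,fx=s,fy=s,interpolation=cv2.INTER_CUBIC)
    cv2.imwrite("pics/"+n+".png",im)
def ray(p,uv):
    K=p["camera_matrix"];E=p["extrinsics"]
    d=np.array([(uv[0]-K[0,2])/K[0,0],-(uv[1]-K[1,2])/K[1,1],-1.])
    return E[:3,3],E[:3,:3]@d
def atz(p,uv,z):
    o,d=ray(p,uv); return o+d*(z-o[2])/d[2]
def proj(p,X):
    K=p["camera_matrix"];E=p["extrinsics"]
    c=E[:3,:3].T@(np.array(X)-E[:3,3]); 
    return np.array([K[0,0]*c[0]/-c[2]+K[0,2],K[1,1]*-c[1]/-c[2]+K[1,2]])
E
python3 - <<'E'
from h import *
np.set_printoptions(precision=4,suppress=True)
s=snapshot("scene");t=snapshot("top")
save(s,"s1");save(t,"t1")
for n,p in(("scene",s),("top",t)):
    print(n,p["camera_matrix"].tolist(),p["extrinsics"])
    for k in["unit","port","fin","needle_tip","fastener_grip","pad","channel"]:
        print(k,[(np.round(r["xy"],1),round(r["score"],2)) for r in nets.landmark_of(p,k)])
print(state())
E
```

```text
scene [[395.52540411034215, 0.0, 323.394902821009], [0.0, 395.52540411034215, 198.02505843492312], [0.0, 0.0, 1.0]] [[ 0.8563 -0.4341  0.2798  0.8639]
 [ 0.5163  0.7064 -0.4841 -0.6099]
 [ 0.0125  0.559   0.8291  1.0782]
 [ 0.      0.      0.      1.    ]]
unit [(array([332.6, 191.4]), 0.95)]
port [(array([288.7, 279.8]), 0.97), (array([348.7, 200.4]), 0.73), (array([328.8, 150. ]), 0.42)]
fin [(array([346.5, 219.5]), 0.65), (array([270.7, 275. ]), 0.61), (array([329.4, 153.4]), 0.41)]
needle_tip [(array([357.6, 181.1]), 0.65), (array([351.8, 105.1]), 0.65), (array([352.8, 144. ]), 0.54)]
fastener_grip [(array([322.5, 156.7]), 0.56), (array([405.2, 119.3]), 0.45)]
pad [(array([308.6, 184. ]), 0.8)]
channel [(array([355.2, 194.3]), 0.7), (array([294.8, 217.3]), 0.67), (array([325.9, 255.4]), 0.23), (array([317.3, 157.2]), 0.18)]
top [[487.1143980338812, 0.0, 315.12215110769137], [0.0, 487.1143980338812, 201.796969130702], [0.0, 0.0, 1.0]] [[ 0.0299  0.9964 -0.0792  0.4228]
 [-0.9995  0.0304  0.0061 -0.0286]
 [ 0.0085  0.0789  0.9968  1.6608]
 [ 0.      0.      0.      1.    ]]
unit [(
[... 233 characters left out ...]
.49)]
fastener_grip [(array([274.5, 235.2]), 0.38)]
pad [(array([306.4, 223.9]), 0.6), (array([280.1, 189.7]), 0.54)]
channel [(array([281. , 189.4]), 0.95)]
{'clock': 0.8, 'qpos': array([-72.719 ,  12.4272,  92.4393,   0.0003,  75.1323,  -6.4283]), 'joint_vel': array([ 0.0293,  0.0844, -0.0028, -0.0713, -0.0002,  0.0351]), 'joint_torque': array([  0.0007, -39.683 , -30.4233,   0.    ,   0.0006,  -0.    ]), 'eef_pos': array([ 0.2513, -0.5723,  0.2453]), 'ee_rot': array([[ 0.4021, -0.9156,  0.    ],
       [-0.9156, -0.4021, -0.    ],
       [ 0.    , -0.    , -1.    ]]), 'ft_force': array([ 1.1725, -0.0573,  0.0482]), 'moment': array([-0.0376,  0.0064, -0.0098]), 'width': 0.9978377272195411}
```

```bash
python3 - <<'E'
import cv2
a=cv2.imread("pics/s1.png");b=cv2.imread("pics/t1.png")
cv2.imwrite("pics/s1c.png",cv2.resize(a[70:320,220:470],None,fx=2.4,fy=2.4,interpolation=2))
cv2.imwrite("pics/t1c.png",cv2.resize(b[140:300,200:440],None,fx=3.3,fy=3.3,interpolation=2))
E
```

```text
(no output)
```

View pics/s1c.png

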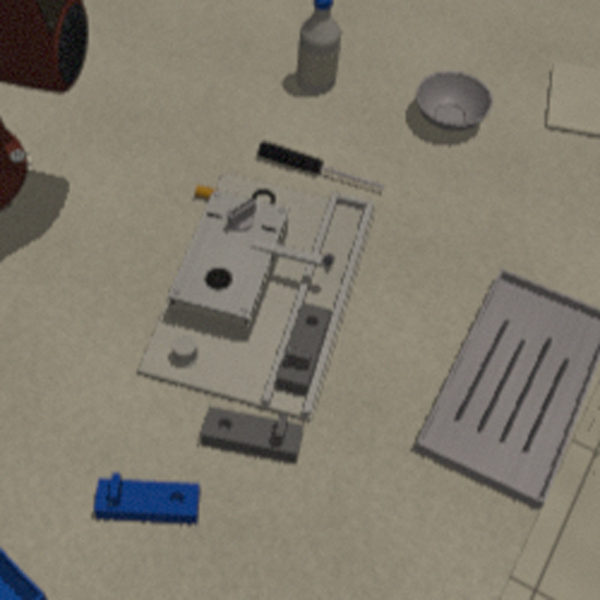

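View pics/t1c.png

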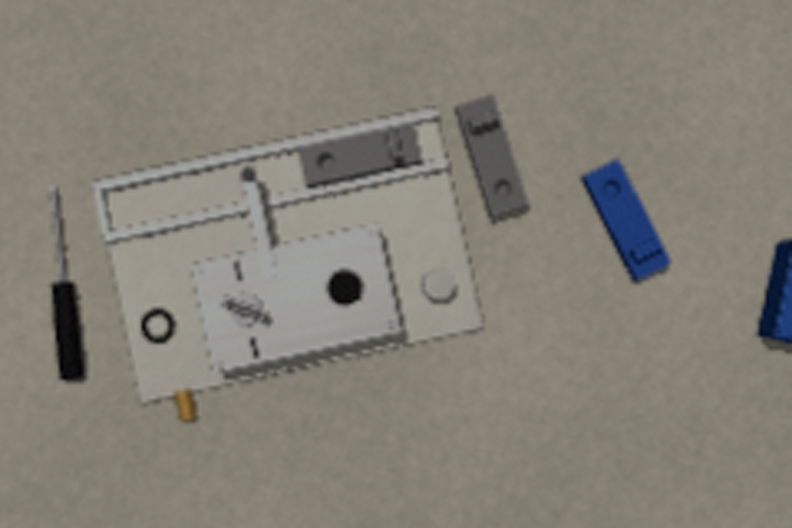

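View pics/s1.png

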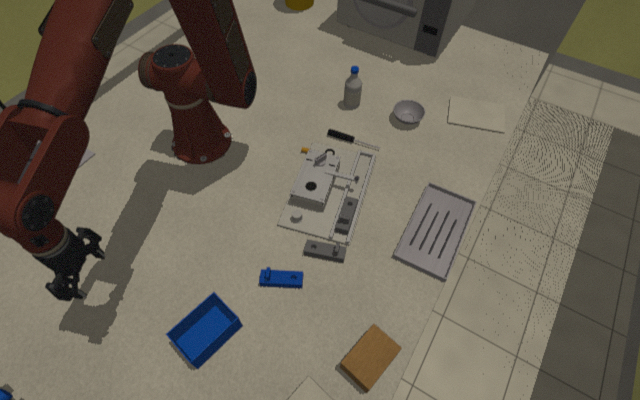

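```bash
python3 - <<'E'
from h import *
from scipy.optimize import least_squares
np.set_printoptions(precision=4,suppress=True)
import pickle
t=snapshot("top");s=snapshot("scene")
f=lambda a:(a[0]/3.3+200-.35,a[1]/3.3+140-.35)
g=lambda a:(a[0]/2.4+220-.3,a[1]/2.4+70-.3)
obs=[(t,f((345,287)),(-55,-50,73)),(t,f((143,403)),(-125,180,12)),(t,f((483,327)),(-125,-180,12)),(t,f((249,173)),(75,20,80)),(t,f((382,227)),(0,-95,70)),(t,f((246,310)),(-55,50,103)),
(s,g((218,279)),(-55,-50,73)),(s,g((138,372)),(-125,-180,12)),(s,g((328,260)),(75,20,80)),(s,g((249,325)),(0,-95,70)),(s,g((171,297)),(-110,-95,70))]
def U(q,X):
    c,n=np.cos(q[2]),np.sin(q[2]);X=np.array(X)/1e3
    return np.array([q[0]+c*X[0]-n*X[1],q[1]+n*X[0]+c*X[1],X[2]])
r=lambda q:np.concatenate([proj(p,U(q,X))-uv for p,uv,X in obs])
o=least_squares(r,[.4,0,0],x_scale=.1,loss="soft_l1");print(o.x,r(o.x).reshape(-1,2))
q=o.x
for n,uv,z in(("well",f((325,158)),.042),("fin",f((397,133)),.072)):
    P=atz(t,uv,z);d=P[:2]-q[:2];c,n_=np.cos(q[2]),np.sin(q[2]);print(n,P,c*d[0]+n_*d[1],-n_*d[0]+c*d[1])
for k in[(75,-90,57),(-55,50,89),(-55,-50,73),(75,0,0)]:print(k,U(q,k))
E
```

```text
[0.5088 0.0556 0.2479] [[ 0.3617 -0.2727]
 [-0.6097  0.2785]
 [ 0.8327  0.0526]
 [-0.1265 -0.1282]
 [-1.0174 -1.4575]
 [-0.3851 -0.731 ]
 [ 0.001   0.4092]
 [-0.7425  0.1256]
 [ 0.168  -0.1593]
 [-0.2783 -2.3591]
 [-1.8127  0.4392]]
well [0.5974 0.0196 0.042 ] 0.07713535602751181 -0.056665918707028584
fin [ 0.6214 -0.0521  0.072 ] 0.08278257420336839 -0.1320325039904623
(75, -90, 57) [ 0.6036 -0.0132  0.057 ]
(-55, 50, 89) [0.4432 0.0906 0.089 ]
(-55, -50, 73) [ 0.4677 -0.0064  0.073 ]
(75, 0, 0) [0.5815 0.074  0.    ]
```

Candidates for the cartridge: the grey one in the channel (top view, px 309,188), the grey spare on the worktop (349,188), and the blue one (389,207). I choose the one in the channel. In the crop its well is at (298,188) and its fin at (320,180).

Call:
{"method": "move_arm", "body": {"hand": [1,1,1,1,1], "slide": [[0.65,0.93,0],[0.65,0.93,0],[0.65,0.93,0],[0.65,0.93,0],[0.65,0.93,0]], "angular": [[0,0,-0.2],[0,0,-0.2],[0,0,-0.2],[0,0,-0.2],[0,0,-0.2]]}}

```text
clock: 1.4
eef_pos: [0.3821, -0.3848, 0.2455]
ee_rot: [[0.269, -0.963, 0.001], [-0.963, -0.269, -0.0], [0.001, -0.0, -1.0]]
ft_force: [1.1, -0.5, -1.0]
width: 0.994
```

Call:
{"method": "move_arm", "body": {"hand": [1,1,1,1,1], "slide": [[0.65,0.93,0],[0.65,0.93,0],[0.65,0.93,0],[0.65,0.93,0],[0.65,0.93,0]], "angular": [[0,0,-0.2],[0,0,0],[0,0,0],[0,0,0],[0,0,0]]}}

```text
clock: 1.9
eef_pos: [0.5122, -0.1986, 0.2456]
ee_rot: [[0.244, -0.97, 0.001], [-0.97, -0.244, -0.0], [0.001, -0.001, -1.0]]
ft_force: [0.5, -0.3, 0.1]
width: 1.004
```

Call:
{"method": "move_arm", "body": {"hand": [0.6,0.6,0.6,0.6,0.6], "slide": [[0.65,0.93,0],[0.65,0.93,0],[0.6,0.9,0],[0.2,0.5,0],[0,0,0]], "angular": [[0,0,0],[0,0,0],[0,0,0],[0,0,0],[0,0,0]]}}

```text
clock: 2.4
eef_pos: [0.5963, -0.0669, 0.2453]
ee_rot: [[0.248, -0.969, 0.0], [-0.969, -0.248, 0.001], [-0.001, -0.001, -1.0]]
ft_force: [-0.2, -0.0, -0.2]
width: 0.599
```

```bash
python3 - <<'E'
from h import *
np.set_printoptions(precision=4,suppress=True)
p=snapshot("wrist");save(p,"w1");t=snapshot("top")
print(p["camera_matrix"],p["extrinsics"]);st=state();print(st["clock"],st["eef_pos"],st["ee_rot"],st["width"])
for k in["unit","port","fin","needle_tip","fastener_grip","pad","channel"]:
    print(k,[(np.round(r["xy"],1),round(r["score"],2)) for r in nets.landmark_of(p,k)])
E
```

```text
[[309.7069   0.     314.3638]
 [  0.     309.7069 196.6378]
 [  0.       0.       1.    ]] [[ 0.2476  0.9343  0.2565  0.6611]
 [-0.9689  0.239   0.0647 -0.0512]
 [-0.0009 -0.2645  0.9644  0.3737]
 [ 0.      0.      0.      1.    ]]
2.5 [ 0.5952 -0.0697  0.2452] [[ 0.245  -0.9695 -0.0005]
 [-0.9695 -0.245  -0.0007]
 [ 0.0005  0.0007 -1.    ]] 0.6001175181357388
unit [(array([205.3, 212.3]), 0.64)]
port [(array([234.3, 161.6]), 0.88), (array([467.6, 228.1]), 0.65)]
fin [(array([469.9, 282.6]), 0.77), (array([296.5, 160.6]), 0.65)]
needle_tip [(array([172.4, 162.1]), 0.96)]
fastener_grip [(array([150.2, 277.7]), 0.78)]
pad []
channel [(array([197.9, 156.6]), 0.92)]
```

View pics/w1.png

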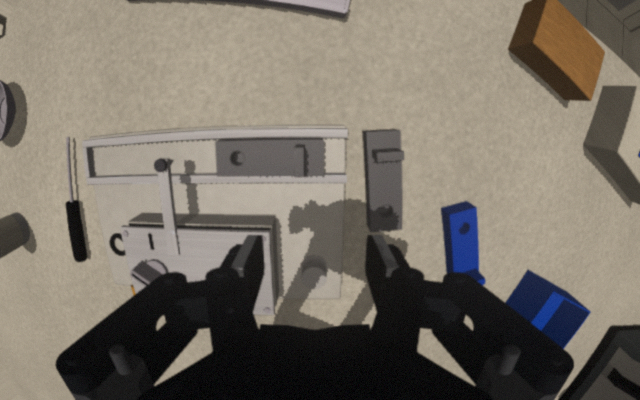

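```bash
python3 - <<'E'
import cv2
a=cv2.imread("pics/w1.png")
b=cv2.resize(a[115:315,70:350],None,fx=2.8,fy=2.8,interpolation=2);cv2.imwrite("pics/w1c.png",b)
E
cat >> h.py <<'E'
def fray(p,uv):
    K=p["camera_matrix"];E=p["extrinsics"]
    x=(uv[0]-K[0,2])/K[0,0];y=(uv[1]-K[1,2])/K[1,1];r=np.hypot(x,y)
    d=np.array([np.sin(r)*x/r,-np.sin(r)*y/r,-np.cos(r)]);return E[:3,3],E[:3,:3]@d
def fatz(p,uv,z):
    o,d=fray(p,uv);return o+d*(z-o[2])/d[2]
def fproj(p,X):
    K=p["camera_matrix"];E=p["extrinsics"]
    c=E[:3,:3].T@(np.array(X)-E[:3,3]);n=np.hypot(c[0],c[1]);th=np.arctan2(n,-c[2])
    return np.array([K[0,0]*th*c[0]/n+K[0,2],K[1,1]*th*-c[1]/n+K[1,2]])
def U(q,X):
    c,n=np.cos(q[2]),np.sin(q[2]);X=np.array(X)/1e3
    return np.array([q[0]+c*X[0]-n*X[1],q[1]+n*X[0]+c*X[1],X[2]])
def toU(q,P):
    d=P[:2]-np.array(q[:2]);c,n=np.cos(q[2]),np.sin(q[2]);return np.array([c*d[0]+n*d[1],-n*d[0]+c*d[1]])*1e3
E
```

```text
(no output)
```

View pics/w1c.png

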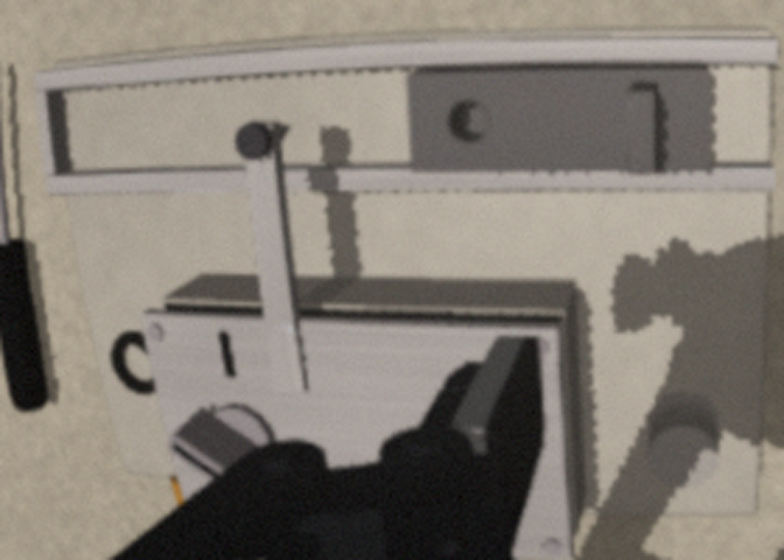

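```bash
python3 - <<'E'
from h import *
from scipy.optimize import least_squares
import pickle
np.set_printoptions(precision=4,suppress=True)
p=snapshot("wrist"); print(p["extrinsics"][:3,3]); pickle.dump(p,open("w1.pkl","wb"))
f=lambda a:np.array((a[0]/2.8+70-.3,a[1]/2.8+115-.3))
obs=[(f((255,140)),(75,20,80)),(f((147,310)),(0,95,70)),(f((560,324)),(0,-95,70)),(f((755,512)),(-125,-180,12))]
r=lambda q:np.concatenate([fproj(p,U(q,X))-uv for uv,X in obs])
for q0 in([.5088,.0556,.2479],):
    print(r(q0).reshape(-1,2)); o=least_squares(r,q0,x_scale=.1);print(o.x,r(o.x).reshape(-1,2))
    q=o.x
    for n,uv,z in(("well",f((469,120)),.042),("cartL",f((411,68)),.042),("cartR",f((714,70)),.042),("finR",f((657,88)),.072),("needle",f((255,140)),.08)):
        P=fatz(p,uv,z);print(n,P,toU(q,P),toU(q0,P))
E
```

```text
[ 0.6599 -0.0553  0.3738]
[[-3.2733 -1.0848]
 [-3.9212  0.1636]
 [-1.7438 -1.0745]
 [ 1.1412 -0.3737]]
[0.5087 0.053  0.2371] [[-0.5748 -0.7151]
 [-2.4166  0.0033]
 [ 0.655   0.4795]
 [ 1.8844  1.1695]]
well [0.5942 0.0159 0.042 ] [ 74.361 -56.148] [ 73.0205 -59.4415]
cartL [0.6093 0.0435 0.042 ] [ 95.5804 -32.8924] [ 94.4898 -36.4164]
cartR [ 0.6354 -0.0728  0.042 ] [  93.5638 -152.0646] [  91.1867 -155.5598]
finR [ 0.6267 -0.0535  0.072 ] [  89.6239 -131.2599] [  87.4716 -134.7138]
needle [0.5763 0.0893 0.08  ] [74.2232 19.3648] [73.698  16.0683]
```

```bash
python3 - <<'E'
from h import *
from scipy.optimize import least_squares
import pickle
np.set_printoptions(precision=4,suppress=True)
p=pickle.load(open("w1.pkl","rb")); print(p["extrinsics"]);
p=snapshot("wrist");print(p["extrinsics"]);save(p,"w2",(70,115,280,200),2.8);pickle.dump(p,open("w2.pkl","wb"))
E
```

```text
[[ 0.242   0.9356  0.2572  0.6599]
 [-0.9703  0.2333  0.0642 -0.0553]
 [ 0.     -0.265   0.9642  0.3738]
 [ 0.      0.      0.      1.    ]]
[[ 0.2422  0.9355  0.2571  0.66  ]
 [-0.9702  0.2336  0.0642 -0.0551]
 [ 0.     -0.265   0.9642  0.3738]
 [ 0.      0.      0.      1.    ]]
```

View pics/w2.png

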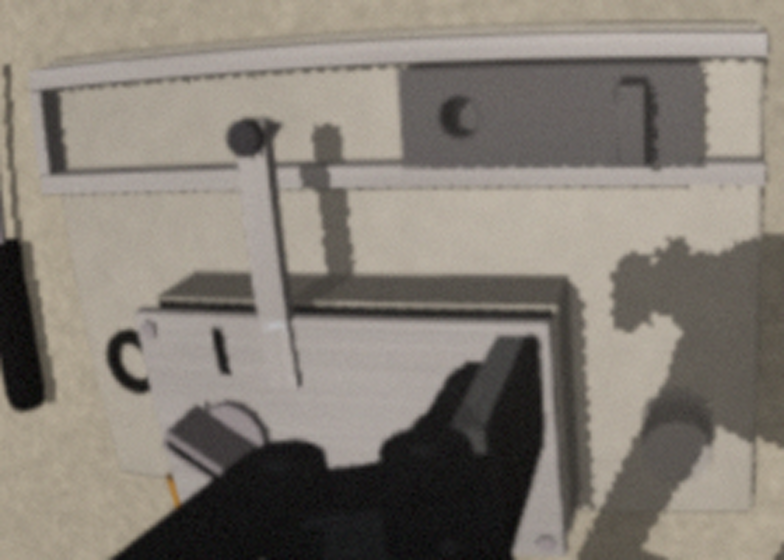

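```bash
python3 - <<'E'
from h import *
from scipy.optimize import least_squares
import pickle
np.set_printoptions(precision=4,suppress=True)
p=pickle.load(open("w2.pkl","rb"))
f=lambda a:np.array((a[0]/2.8+70-.3,a[1]/2.8+115-.3))
obs=[(f((246,137)),(75,20,80)),(f((140,308)),(0,95,70)),(f((552,320)),(0,-95,70)),(f((750,510)),(-125,-180,12)),(f((220,352)),(-20,50,70))]
r=lambda q:np.concatenate([fproj(p,U(q,X))-uv for uv,X in obs])
q0=[.5088,.0556,.2479]
print(r(q0).reshape(-1,2)); o=least_squares(r,q0,x_scale=.1);print(o.x,r(o.x).reshape(-1,2))
q=o.x
for n,uv,z in(("well",f((459,116)),.042),("cartL",f((403,66)),.042),("cartR",f((705,65)),.042),("finTR",f((650,84)),.072),("finTL",f((620,84)),.072),("needle",f((246,137)),.08),("raiL",f((767,40)),.026)):
        P=fatz(p,uv,z);print(n,P,toU(q,P),toU(q0,P))
d=p["depth"];
for uv in (f((500,90)),f((635,130)),f((450,300)),f((690,300))):
    c=d[int(uv[1])-1:int(uv[1])+2,int(uv[0])-1:int(uv[0])+2]; print(c.mean())
E
```

```text
[[ 0.0696  0.0398]
 [-1.3298  0.9155]
 [ 1.2426  0.435 ]
 [ 3.0009  0.4078]
 [ 2.6528  2.1309]]
[0.5094 0.0571 0.2387] [[-0.5253 -1.0025]
 [-2.4121 -0.528 ]
 [ 0.0152  0.3587]
 [ 1.2079  0.856 ]
 [ 1.4046  0.9799]]
well [0.5949 0.0204 0.042 ] [ 74.3651 -55.8906] [ 74.7995 -55.2616]
cartL [0.6095 0.0471 0.042 ] [ 94.8655 -33.3592] [ 95.5071 -32.9204]
cartR [ 0.6365 -0.0688  0.042 ] [  93.6757 -152.4186] [  93.2178 -151.9638]
finTR [ 0.6275 -0.0507  0.072 ] [  89.2716 -132.6249] [  88.9968 -132.1302]
finTL [ 0.625  -0.0405  0.072 ] [  89.2768 -122.1462] [  89.0987 -121.652 ]
needle [0.5766 0.0935 0.08  ] [73.9154 19.4521] [75.0456 20.082 ]
raiL [ 0.6513 -0.091   0.026 ] [ 102.8477 -177.4912] [ 102.1579 -177.12  ]
0.32886535
0.30348578
0.35027662
0.383848
```

Call:
{"method": "move_arm", "body": {"hand": [0.4,0.4,0.4,0.4,0.4], "slide": [[0.43,0.52,0],[0,0,-0.9],[0,0,-0.9],[0,0,-0.9],[0,0,0]], "angular": [[0,0,0],[0,0,0],[0,0,0],[0,0,0],[0,0,0]]}}

```text
clock: 3.45
eef_pos: [0.6075, -0.0482, 0.1308]
ee_rot: [[0.244, -0.97, -0.013], [-0.97, -0.244, 0.002], [-0.006, 0.012, -1.0]]
ft_force: [0.1, 0.5, -1.4]
width: 0.398
```

```bash
python3 - <<'E'
from h import *
np.set_printoptions(precision=4,suppress=True)
p=snapshot("wrist");save(p,"w3",(160,100,320,240),2.4)
st=state();print(st["clock"],st["eef_pos"],st["width"],st["ft_force"])
E
```

```text
3.5 [ 0.6098 -0.0487  0.1341] 0.39700024919334814 [-0.3884 -0.4367  0.0727]
```

View pics/w3.png

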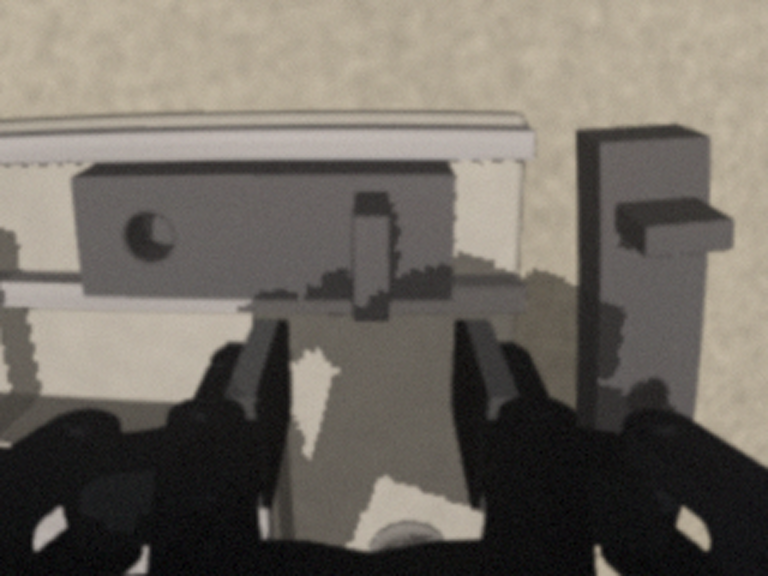

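Call:
{"method": "move_arm", "body": {"hand": [0.4,0.4,0.4,0.4,0.4], "slide": [[0,0,-0.7],[0,0,-0.7],[0,0,-0.4],[0,0,-0.05],[0,0,0]], "angular": [[0,0,0],[0,0,0],[0,0,0],[0,0,0],[0,0,0]]}}

```text
clock: 4.0
eef_pos: [0.6135, -0.0493, 0.0645]
ee_rot: [[0.244, -0.97, 0.002], [-0.97, -0.244, -0.0], [0.001, -0.001, -1.0]]
ft_force: [-0.4, -0.4, -0.1]
width: 0.399
```

Call:
{"method": "move_arm", "body": {"hand": [0,0,0,0,0], "slide": [[0,0,0],[0,0,0],[0,0,0],[0,0,0],[0,0,0]], "angular": [[0,0,0],[0,0,0],[0,0,0],[0,0,0],[0,0,0]], "force": 25}}

```text
clock: 4.5
eef_pos: [0.6142, -0.0492, 0.0655]
ee_rot: [[0.244, -0.97, 0.004], [-0.97, -0.244, -0.0], [0.001, -0.003, -1.0]]
ft_force: [0.3, 0.7, 6.2]
width: 0.112
```

```bash
python3 - <<'E'
from h import *
np.set_printoptions(precision=4,suppress=True)
p=snapshot("wrist");save(p,"w4",(120,80,320,240),2.4)
import pickle;pickle.dump(p,open("w4.pkl","wb"))
st=state();print(st["clock"],st["eef_pos"],st["width"],st["ft_force"],p["extrinsics"])
E
```

```text
4.55 [ 0.6142 -0.0491  0.0655] 0.10375153932946317 [-0.8471  0.0375  6.0774] [[ 0.2434  0.9362  0.2537  0.6786]
 [-0.9699  0.2346  0.0648 -0.0335]
 [ 0.0011 -0.2618  0.9651  0.1941]
 [ 0.      0.      0.      1.    ]]
```

View pics/w4.png

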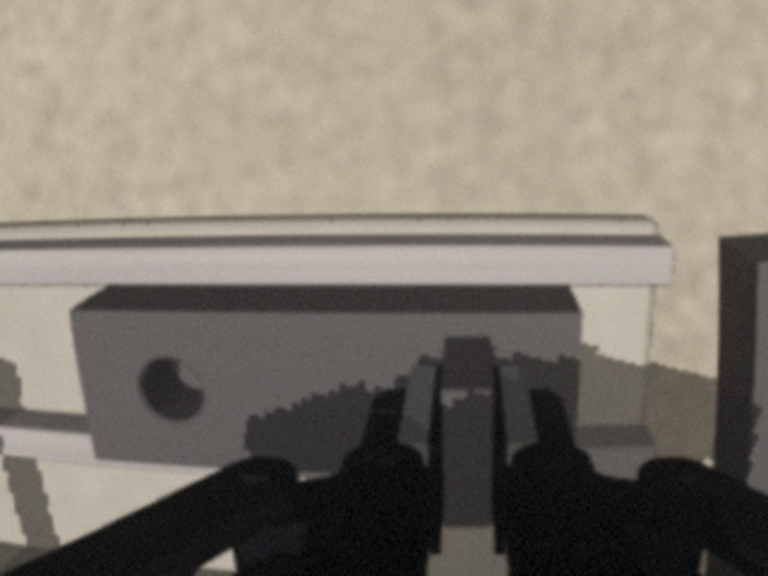

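```bash
python3 - <<'E'
from h import *
import pickle
np.set_printoptions(precision=4,suppress=True)
p=pickle.load(open("w4.pkl","rb"));q=[.509,.0563,.243]
f=lambda a:np.array((a[0]/2.4+120-.3,a[1]/2.4+80-.3))
for a,z in(((172,388),.042),((72,312),.042),((580,312),.042),((672,245),.026)):
    P=fatz(p,f(a),z);print(P,toU(q,P))
print(toU(q,np.array([.6142,-.0491])),state()["ft_force"])
E
```

```text
[0.5963 0.0173 0.042 ] [ 75.3719 -58.9012]
[0.6083 0.0454 0.042 ] [ 93.7677 -34.4268]
[ 0.6377 -0.0691  0.042 ] [  94.7619 -152.7201]
[ 0.6547 -0.0899  0.026 ] [ 106.2867 -176.9536]
[  76.7484 -127.6162] [-0.8471  0.0375  6.0774]
```

Call:
{"method": "move_arm", "body": {"hand": [0,0,0,0,0], "slide": [[-0.06,0.24,0],[-0.09,0.36,0],[-0.09,0.36,0],[-0.09,0.36,0],[-0.06,0.24,0]], "angular": [[0,0,0],[0,0,0],[0,0,0],[0,0,0],[0,0,0]]}}

```text
clock: 5.05
eef_pos: [0.5989, 0.013, 0.0655]
ee_rot: [[0.245, -0.97, 0.005], [-0.97, -0.245, -0.003], [0.004, -0.004, -1.0]]
ft_force: [1.6, -3.1, 6.8]
width: 0.113
```

```bash
python3 - <<'E'
from h import *
np.set_printoptions(precision=4,suppress=True)
import pickle
p=snapshot("wrist");p=snapshot("wrist");save(p,"w5",(120,80,320,240),2.4);t=snapshot("top")
pickle.dump(p,open("w5.pkl","wb"));save(t,"t5",(200,140,240,160),3.3)
st=state();q=[.509,.0563,.243];print(st["clock"],st["eef_pos"],toU(q,st["eef_pos"]),st["width"],st["ft_force"])
E
```

```text
5.2 [0.5986 0.0143 0.0655] [ 76.8649 -62.2802] 0.1132036830279735 [-0.3735  1.7186  7.0798]
```

View pics/w5.png

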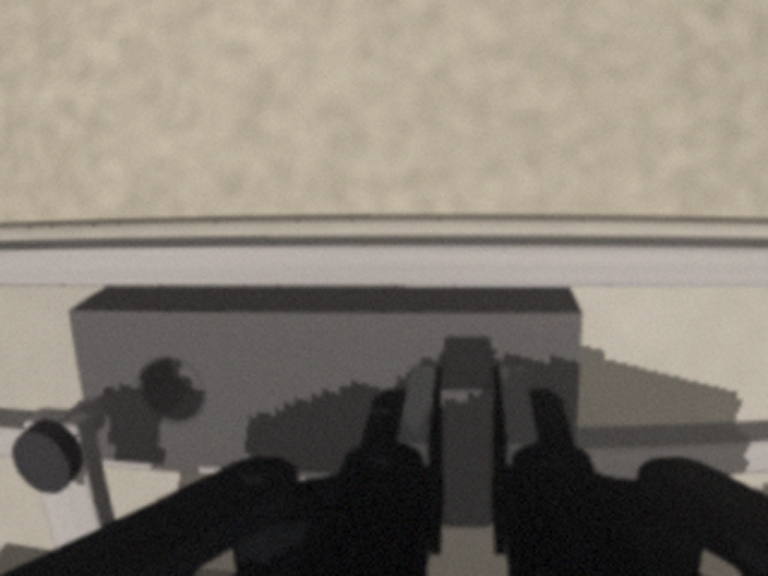

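```bash
python3 - <<'E'
from h import *
import pickle
np.set_printoptions(precision=4,suppress=True)
p=pickle.load(open("w5.pkl","rb"));q=[.509,.0563,.243]
f=lambda a:np.array((a[0]/2.4+120-.3,a[1]/2.4+80-.3))
for n,a,z in(("well",(172,388),.042),("head",(45,458),.080),("tip",(100,402),.046),("cl",(72,312),.042),("cr",(580,312),.042)):
    P=fatz(p,f(a),z);print(n,P,toU(q,P))
a=cv2.imread("pics/w5.png")[330:520,0:260];cv2.imwrite("pics/w5c.png",cv2.resize(a,None,fx=3,fy=3,interpolation=2))
E
```

```text
well [0.5807 0.0807 0.042 ] [75.4333  6.4844]
head [0.5775 0.0943 0.08  ] [75.5926 20.382 ]
tip [0.5735 0.0977 0.046 ] [72.5975 24.6954]
cl [0.5926 0.1089 0.042 ] [93.7866 30.9639]
cr [ 0.6221 -0.0056  0.042 ] [ 94.9136 -87.2721]
```

View pics/w5c.png

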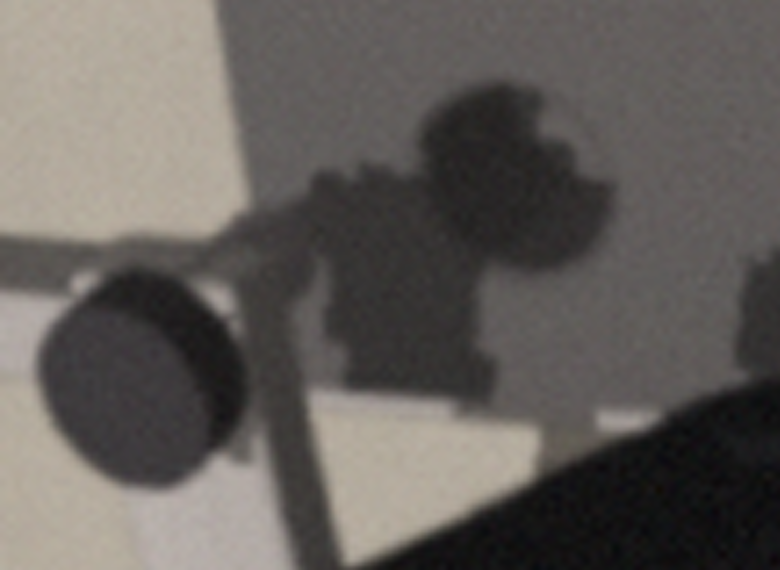

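View pics/t5.png

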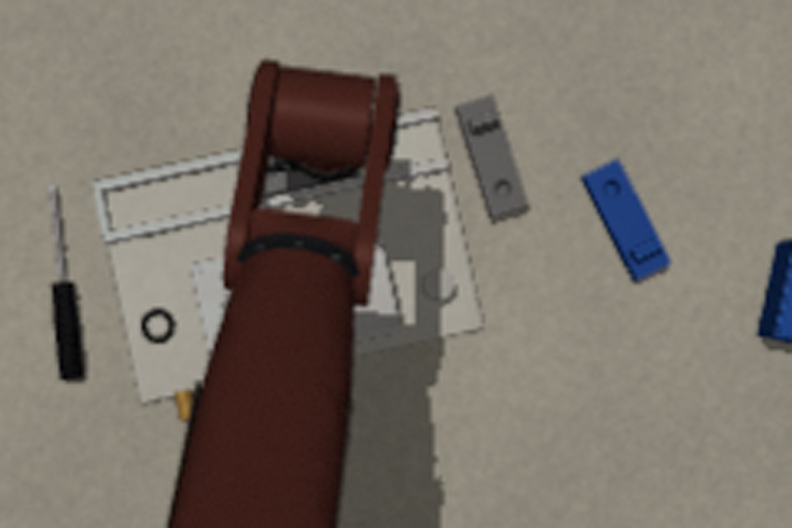

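```bash
python3 - <<'E'
from h import *
import pickle
np.set_printoptions(precision=4,suppress=True)
p=pickle.load(open("w5.pkl","rb"));q=[.509,.0563,.243]
for y in(18,19,20,21,22):
  for X in((75,y,46),(75,y,80)):
    u=(fproj(p,U(q,X))+.3-[120,80])*2.4; print(X,u,(u-[0,330])*3)
E
```

```text
(75, 18, 46) [122.6187 394.1899] [367.8561 192.5696]
(75, 18, 80) [ 55.394  461.6811] [166.182  395.0433]
(75, 19, 46) [118.9452 393.9845] [356.8356 191.9534]
(75, 19, 80) [ 51.2737 461.2404] [153.8212 393.7213]
(75, 20, 46) [115.2897 393.7779] [345.8692 191.3337]
(75, 20, 80) [ 47.1813 460.7981] [141.5439 392.3942]
(75, 21, 46) [111.6523 393.5702] [334.957  190.7105]
(75, 21, 80) [ 43.1166 460.3542] [129.3499 391.0625]
(75, 22, 46) [108.0331 393.3614] [324.0992 190.0841]
(75, 22, 80) [ 39.0797 459.9088] [117.2391 389.7263]
```

Call:
{"method": "move_arm", "body": {"hand": [0,0,0,0], "slide": [[-0.04,0.17,0],[-0.04,0.16,0],[0,0,0],[0,0,0]], "angular": [[0,0,0],[0,0,0],[0,0,0],[0,0,0]]}}

```text
clock: 5.6
eef_pos: [0.5957, 0.0266, 0.0655]
ee_rot: [[0.244, -0.97, 0.005], [-0.97, -0.244, -0.001], [0.002, -0.004, -1.0]]
ft_force: [-0.1, -0.3, 6.9]
width: 0.111
```

```bash
python3 - <<'E'
from h import *
np.set_printoptions(precision=4,suppress=True)
import pickle
p=snapshot("wrist");save(p,"w6",(120,180,160,110),4.8)
pickle.dump(p,open("w6.pkl","wb"))
st=state();q=[.509,.0563,.243];print(st["clock"],st["eef_pos"],toU(q,st["eef_pos"]),st["width"],st["ft_force"])
for y in (19,20,21):
  for X in((75,y,46),(75,y,80),(75,y,42)):print(X,(fproj(p,U(q,X))+.3-[120,180])*4.8)
E
```

```text
5.65 [0.5957 0.0266 0.0655] [ 76.9813 -49.6583] 0.1093439876225786 [ 0.1406 -0.8312  6.9045]
(75, 19, 46) [333.2888 314.4849]
(75, 19, 80) [210.6993 454.9715]
(75, 19, 42) [345.3527 300.9148]
(75, 20, 46) [325.5392 314.1094]
(75, 20, 80) [201.8229 454.1441]
(75, 20, 42) [337.7253 300.5728]
(75, 21, 46) [317.824  313.7308]
(75, 21, 80) [193.002  453.3114]
(75, 21, 42) [330.1304 300.2279]
```

View pics/w6.png

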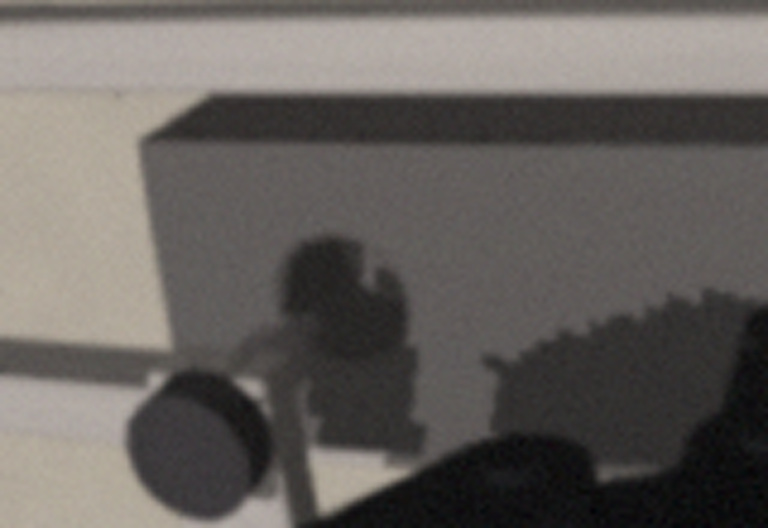

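Call:
{"method": "move_arm", "body": {"hand": [0,0,0], "slide": [[-0.01,0.04,0],[0,0,0],[0,0,0]], "angular": [[0,0,0],[0,0,0],[0,0,0]]}}

```text
clock: 5.95
eef_pos: [0.5955, 0.0274, 0.0655]
ee_rot: [[0.244, -0.97, 0.005], [-0.97, -0.244, -0.002], [0.003, -0.004, -1.0]]
ft_force: [1.5, -2.9, 6.6]
width: 0.111
```

Call:
{"method": "move_arm", "body": {"hand": [0.35,0.35,0.35,0.35], "slide": [[0,0,0],[0,0,0],[0,0,0],[0,0,0]], "angular": [[0,0,0],[0,0,0],[0,0,0],[0,0,0]]}}

```text
clock: 6.35
eef_pos: [0.5926, 0.0284, 0.0626]
ee_rot: [[0.244, -0.97, -0.001], [-0.97, -0.244, 0.0], [-0.001, 0.001, -1.0]]
ft_force: [0.2, 0.3, 0.4]
width: 0.347
```

```bash
python3 - <<'E'
from h import *
np.set_printoptions(precision=4,suppress=True)
import pickle
p=snapshot("wrist");save(p,"w7",(120,130,320,190),2.4)
pickle.dump(p,open("w7.pkl","wb"))
st=state();q=[.509,.0563,.243];print(st["clock"],st["eef_pos"],toU(q,st["eef_pos"]),st["width"],st["ft_force"])
E
```

```text
6.4 [0.5927 0.0284 0.0627] [ 74.5176 -47.2412] 0.3516717767740828 [ 0.4542  0.7428 -0.0764]
```

View pics/w7.png

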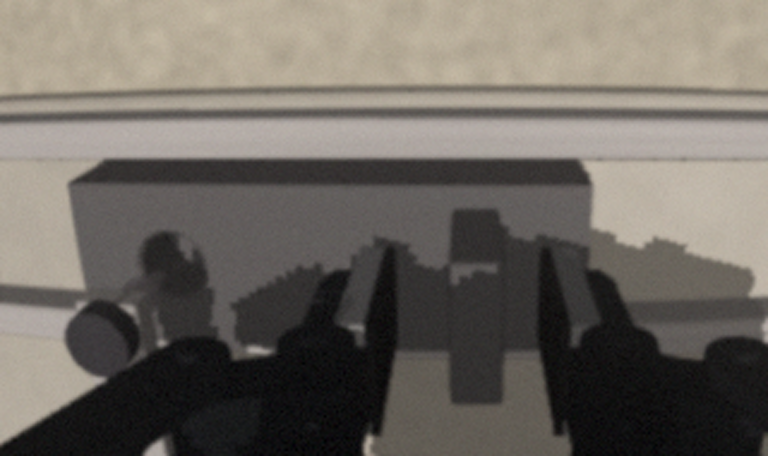

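Call:
{"method": "move_arm", "body": {"hand": [0.35,0.35,0.35,0.35,0.35], "slide": [[0,0,0.6],[0,0,1],[0,0,1],[-0.3,0,1],[-0.8,0.1,0.9]], "angular": [[0,0,0],[0,0,0],[0,0,0],[0,0,0],[0,0,0]]}}

```text
clock: 6.9
eef_pos: [0.5509, 0.0317, 0.2458]
ee_rot: [[0.243, -0.97, 0.004], [-0.97, -0.243, -0.0], [0.001, -0.003, -1.0]]
ft_force: [0.9, -0.2, 1.1]
width: 0.351
```

Call:
{"method": "move_arm", "body": {"hand": [0.5,0.5,0.5,0.5,0.5], "slide": [[-0.9,0.1,0],[-0.9,0.2,0],[-0.9,0.2,0],[-0.7,0.2,0],[0,0,0]], "angular": [[0,0,0],[0,0,0],[0,0,0],[0,0,0],[0,0,0]]}}

```text
clock: 7.4
eef_pos: [0.4099, 0.061, 0.2423]
ee_rot: [[0.245, -0.97, -0.003], [-0.97, -0.245, 0.001], [-0.001, 0.002, -1.0]]
ft_force: [-0.1, 0.9, 0.3]
width: 0.499
```

```bash
python3 - <<'E'
from h import *
np.set_printoptions(precision=4,suppress=True)
import pickle
p=snapshot("wrist");save(p,"w8a");save(p,"w8",(160,120,320,220),2.4)
pickle.dump(p,open("w8.pkl","wb"))
st=state();q=[.509,.0563,.243];print(st["clock"],st["eef_pos"],toU(q,st["eef_pos"]),st["width"],st["ft_force"])
print(p["extrinsics"][:3,3])
E
```

```text
7.45 [0.412  0.0606 0.243 ] [-93.1372  27.4925] 0.5029933548044363 [ 0.2457 -0.0204 -0.7386]
[0.475  0.0766 0.3705]
```

View pics/w8a.png

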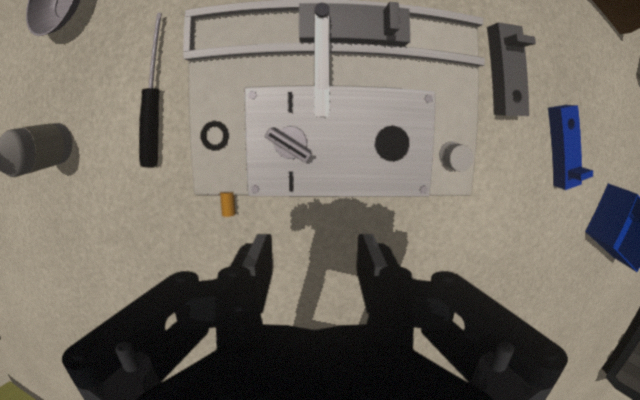

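View pics/w8.png

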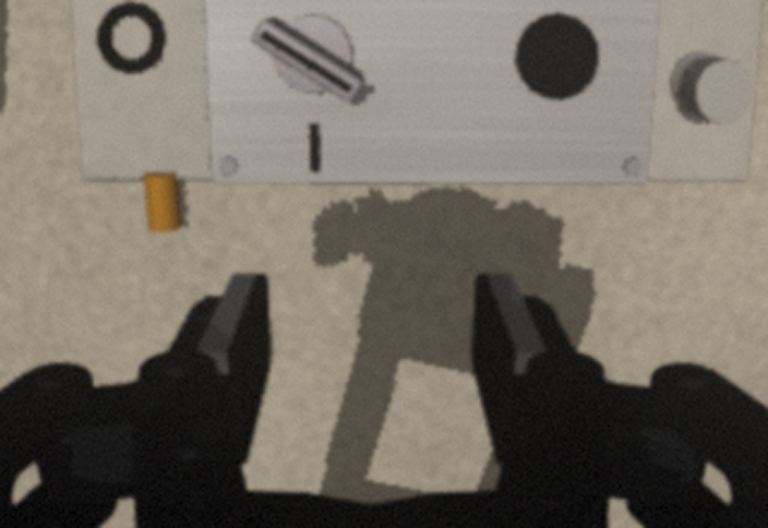

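```bash
python3 - <<'E'
from h import *
from scipy.optimize import least_squares
import pickle
np.set_printoptions(precision=4,suppress=True)
p=pickle.load(open("w8.pkl","rb"))
im=p["img"][80:205,230:450,::-1];cv2.imwrite("pics/w8b.png",cv2.resize(im,None,fx=3.6,fy=3.6,interpolation=2))
im=p["img"][0:60,280:430,::-1];cv2.imwrite("pics/w8c.png",cv2.resize(im,None,fx=5,fy=5,interpolation=2))
E
```

```text
(no output)
```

View pics/w8b.png

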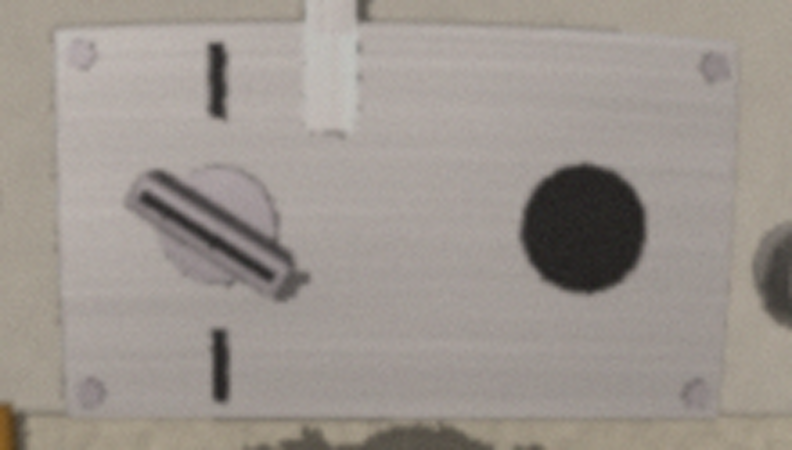

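View pics/w8c.png

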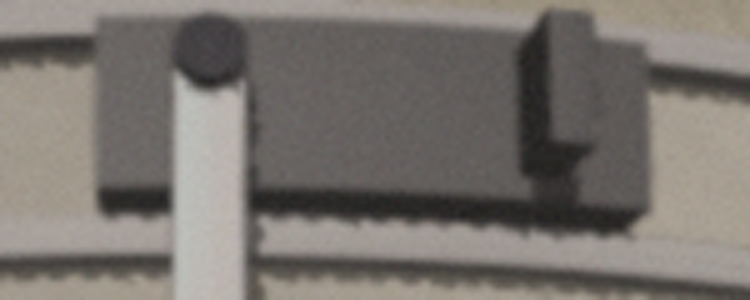

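```bash
python3 - <<'E'
from h import *
from scipy.optimize import least_squares
import pickle
np.set_printoptions(precision=4,suppress=True)
p=pickle.load(open("w8.pkl","rb"))
f=lambda a:np.array((a[0]/3.6+230-.3,a[1]/3.6+80-.3))
g=lambda a:np.array((a[0]/5+280-.3,a[1]/5-.3))
obs=[(f(a),X) for a,X in(((58,30),(0,95,70)),((736,44),(0,-95,70)),((70,415),(-110,95,70)),((716,416),(-110,-95,70)),((583,229),(-55,-50,73)))]+[(g((209,50)),(75,20,80))]
r=lambda q:np.concatenate([fproj(p,U(q,X))-uv for uv,X in obs])
o=least_squares(r,[.509,.0563,.243],x_scale=.1);q=o.x;print(q,r(q).reshape(-1,2))
P=[fatz(p,f(a),.103) for a in((146,198),(270,275))]
u=[toU(q,a) for a in P];d=u[0]-u[1];print("slot",u,(u[0]+u[1])/2,np.arctan2(d[1],d[0]),"axis world",(P[0]+P[1])/2)
R=[fatz(p,f(a),.071) for a in((217,80),(220,365))];u=[toU(q,a) for a in R];d=u[0]-u[1];print("ribs",u,np.arctan2(d[1],d[0]))
for n,a,z in(("cl far",(98,18),.042),("cl near",(98,188),.042),("cr near",(636,208),.042),("cr far",(650,45),.042),("finTL",(550,10),.072),("finTR",(594,15),.072),("finTNL",(550,147),.072),("finTNR",(594,155),.072),("head",(209,50),.08)):
    Q=fatz(p,g(a),z);print(n,toU(q,Q))
E
```

```text
[0.5073 0.0576 0.2471] [[-1.8325 -0.739 ]
 [ 1.5331 -0.89  ]
 [-1.5245  1.6028]
 [ 1.0656  1.4092]
 [ 0.9594  0.1036]
 [ 0.0691 -1.0931]]
slot [array([-45.2301,  64.8818]), array([-64.2647,  35.0907])] [-54.7474  49.9862] 1.0022381031036403 axis world [0.442  0.0927 0.103 ]
ribs [array([-15.9251,  50.0083]), array([-93.7447,  50.096 ])] -0.0011265266534489446
cl far [94.7943 42.7398]
cl near [55.2191 42.5349]
cr near [ 55.6757 -72.7784]
cr far [ 94.9467 -77.1896]
finTL [ 89.2771 -47.2604]
finTR [ 89.1625 -56.281 ]
finTNL [ 59.3658 -46.4067]
finTNR [ 58.5031 -55.3148]
head [73.8497 20.0677]
```

Call:
{"method": "move_arm", "body": {"hand": [0.3,0.3,0.3,0.3,0.3], "slide": [[0.15,0.16,-0.2],[0.15,0.16,-0.3],[0.15,0.16,-0.3],[0.15,0.16,-0.3],[0.15,0.16,-0.3]], "angular": [[0,0,1],[0,0,1],[0,0,1],[0,0,1],[0,0,1]]}}

```text
clock: 7.95
eef_pos: [0.4449, 0.0922, 0.1869]
ee_rot: [[0.813, -0.582, 0.001], [-0.582, -0.813, -0.0], [0.001, -0.0, -1.0]]
ft_force: [0.2, 1.2, -0.6]
width: 0.3
```

Call:
{"method": "move_arm", "body": {"hand": [0.3,0.3,0.3,0.3,0.3], "slide": [[0,0,0],[0,0,0],[0,0,0],[0,0,0],[0,0,0]], "angular": [[0,0,1],[0,0,1],[0,0,0.17],[0,0,0],[0,0,0]]}}

```text
clock: 8.45
eef_pos: [0.4438, 0.092, 0.1874]
ee_rot: [[0.947, -0.32, 0.0], [-0.32, -0.947, -0.0], [0.0, -0.0, -1.0]]
ft_force: [0.6, -0.3, -0.0]
width: 0.305
```

```bash
python3 - <<'E'
from h import *
np.set_printoptions(precision=4,suppress=True)
import pickle
p=snapshot("wrist");save(p,"w9",(160,120,320,220),2.4)
st=state();print(st["clock"],st["eef_pos"],np.degrees(np.arctan2(st["ee_rot"][1,0],st["ee_rot"][0,0])),st["width"],st["qpos"])
E
```

```text
8.5 [0.4437 0.0921 0.1874] -18.629844083935197 0.2979278631976368 [  2.8345  -5.6696 118.0106   0.0001  67.6407  21.4643]
```

View pics/w9.png

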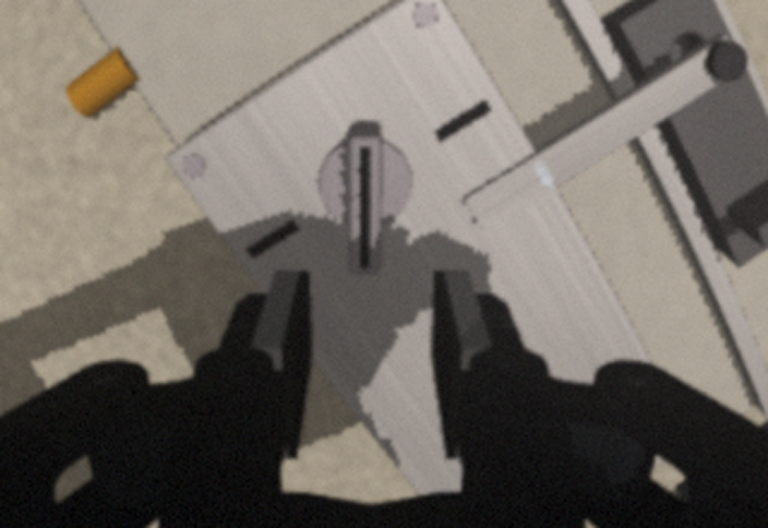

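Call:
{"method": "move_arm", "body": {"hand": [0.3,0.3,0.3,0.3,0.3], "slide": [[-0.03,0,-0.8],[0,0,-0.8],[0,0,-0.6],[0,0,-0.15],[0,0,0]], "angular": [[0,0,0],[0,0,0],[0,0,0],[0,0,0],[0,0,0]]}}

```text
clock: 9.0
eef_pos: [0.4414, 0.0921, 0.0926]
ee_rot: [[0.948, -0.318, -0.002], [-0.318, -0.948, -0.0], [-0.002, 0.001, -1.0]]
ft_force: [-0.5, 0.0, 0.1]
width: 0.296
```

Call:
{"method": "move_arm", "body": {"hand": [0.2,0,0,0,0], "slide": [[0,0,0],[0,0,0.03],[0,0,0.02],[0,0,0],[0,0,0]], "angular": [[0,0,0],[0,0,0],[0,0,0],[0,0,0],[0,0,0]], "force": 20}}

```text
clock: 9.5
eef_pos: [0.442, 0.0926, 0.0953]
ee_rot: [[0.948, -0.318, 0.0], [-0.318, -0.948, 0.001], [-0.0, -0.001, -1.0]]
ft_force: [-0.1, 3.4, -6.8]
width: 0.113
```

```bash
python3 - <<'E'
from h import *
np.set_printoptions(precision=4,suppress=True)
import pickle
p=snapshot("wrist");save(p,"w10",(160,120,320,220),2.4)
st=state();print(st["clock"],st["eef_pos"],np.degrees(np.arctan2(st["ee_rot"][1,0],st["ee_rot"][0,0])),st["width"],st["ft_force"],st["moment"])
E
```

```text
9.55 [0.442  0.0926 0.0953] -18.553231065670804 0.10964383176730721 [ 0.7598  2.7313 -6.438 ] [ 0.5831 -0.1625 -0.0232]
```

View pics/w10.png

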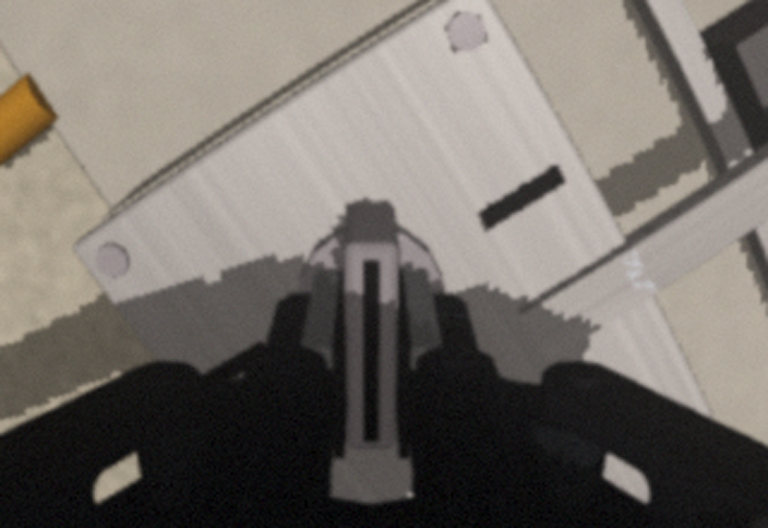

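Call:
{"method": "move_arm", "body": {"hand": [0,0,0,0,0], "slide": [[0,0,-0.06],[0,0,0],[0,0,0],[0,0,0],[0,0,0]], "angular": [[0,0,-0.4],[0,0,-0.8],[0,0,-0.8],[0,0,-0.8],[0,0,-0.8]]}}

```text
clock: 10.05
eef_pos: [0.4417, 0.0928, 0.0941]
ee_rot: [[0.675, -0.738, -0.002], [-0.738, -0.675, 0.001], [-0.002, 0.001, -1.0]]
ft_force: [-4.7, 4.2, 3.0]
width: 0.109
```

Call:
{"method": "move_arm", "body": {"hand": [0,0,0,0,0], "slide": [[0,0,0],[0,0,0],[0,0,0],[0,0,0],[0,0,0]], "angular": [[0,0,-0.8],[0,0,-0.8],[0,0,-0.8],[0,0,-0.8],[0,0,-0.35]]}}

```text
clock: 10.55
eef_pos: [0.4414, 0.0932, 0.094]
ee_rot: [[0.243, -0.97, -0.003], [-0.97, -0.244, 0.002], [-0.003, 0.002, -1.0]]
ft_force: [-3.8, 5.4, 3.2]
width: 0.108
```

Call:
{"method": "move_arm", "body": {"hand": [0,0], "slide": [[0,0,0],[0,0,0]], "angular": [[0,0,0],[0,0,0]]}}

```text
clock: 10.75
eef_pos: [0.4414, 0.0932, 0.094]
ee_rot: [[0.246, -0.969, -0.003], [-0.969, -0.246, 0.002], [-0.003, 0.002, -1.0]]
ft_force: [-5.6, 5.3, 2.9]
width: 0.11
```

```bash
python3 - <<'E'
from h import *
np.set_printoptions(precision=4,suppress=True)
import pickle
p=snapshot("wrist");save(p,"w11",(160,120,320,220),2.4)
st=state();print(st["clock"],st["eef_pos"],np.degrees(np.arctan2(st["ee_rot"][1,0],st["ee_rot"][0,0])),st["width"],st["ft_force"],st["moment"])
E
```

```text
10.8 [0.4414 0.0932 0.094 ] -75.76119699677776 0.10873155390092247 [-4.699   5.8806  4.2841] [ 0.8745  0.6903 -0.0635]
```

View pics/w11.png

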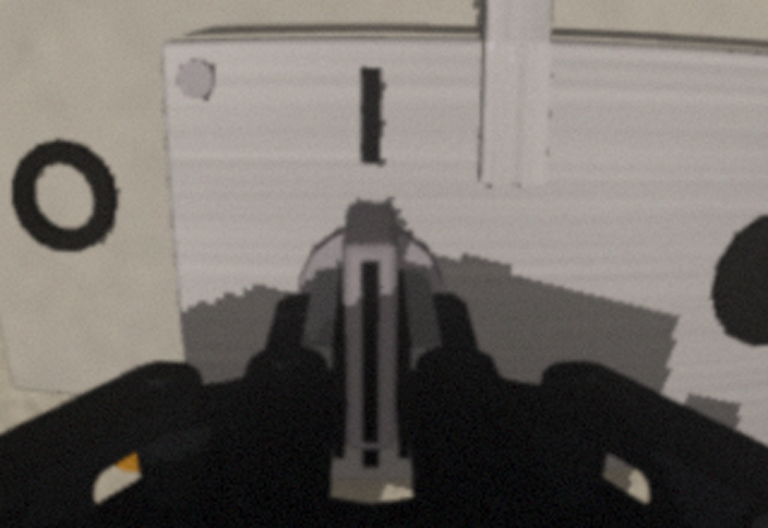

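Call:
{"method": "move_arm", "body": {"hand": [0.35,0.35,0.35,0.35,0.35], "slide": [[0,0,0],[0,0,0],[0,0,0.5],[0,0,1],[0,0,1]], "angular": [[0,0,0],[0,0,0],[0,0,0],[0,0,0],[0,0,0]]}}

```text
clock: 11.3
eef_pos: [0.4419, 0.0915, 0.194]
ee_rot: [[0.246, -0.969, -0.001], [-0.969, -0.246, -0.001], [0.001, 0.001, -1.0]]
ft_force: [1.2, 0.6, -0.1]
width: 0.345
```

Call:
{"method": "move_arm", "body": {"hand": [0.2,0,0,0,0], "slide": [[-0.6,-0.6,0.6],[-0.5,-0.7,0.3],[-0.3,-0.6,0],[0,-0.5,0],[0,0,0]], "angular": [[0,0,0],[0,0,0],[0,0,0],[0,0,0],[0,0,0]]}}

```text
clock: 11.8
eef_pos: [0.3866, -0.0061, 0.2301]
ee_rot: [[0.243, -0.97, 0.003], [-0.97, -0.243, -0.002], [0.003, -0.002, -1.0]]
ft_force: [0.3, 0.0, -0.2]
width: 0.002
```

```bash
python3 - <<'E'
from h import *
np.set_printoptions(precision=4,suppress=True)
import pickle
p=snapshot("wrist");save(p,"w12",(150,0,320,240),2.4);pickle.dump(p,open("w12.pkl","wb"))
st=state();print(st["clock"],st["eef_pos"],st["width"],st["ft_force"])
E
```

```text
11.85 [ 0.3866 -0.005   0.2298] -0.0009104356575301088 [ 0.5487 -1.2591  0.8514]
```

View pics/w12.png

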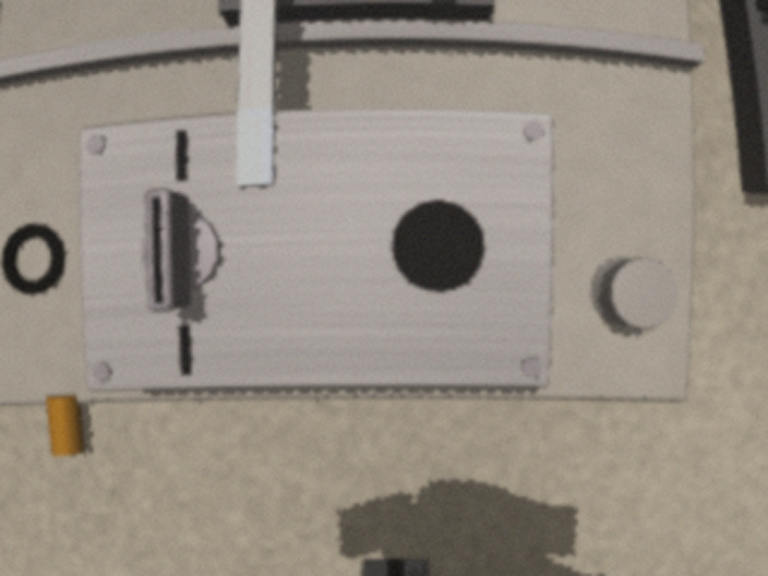

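```bash
python3 - <<'E'
from h import *
import pickle
np.set_printoptions(precision=4,suppress=True)
p=pickle.load(open("w12.pkl","rb"));q=[.508,.057,.2465]
f=lambda a:np.array((a[0]/2.4+150-.3,a[1]/2.4-.3))
print("pad",fatz(p,f((438,245)),.073),U(q,(-55,-50,73)))
a,b=[toU(q,fatz(p,f(x),.103)) for x in((155,197),(160,302))];c,d=[toU(q,fatz(p,f(x),.071)) for x in((181,130),(186,374))]
an=lambda v:np.arctan2(v[1],v[0]);print("slot-rib angle",an(a-b)-an(c-d),an(c-d))
t=snapshot("top");save(t,"t12",(200,140,240,160),3.3);print(state()["eef_pos"])
E
```

```text
pad [ 0.4665 -0.004   0.073 ] [ 0.4669 -0.0049  0.073 ]
slot-rib angle 0.027088019009182365 0.0009035781888540528
[ 0.3866 -0.0043  0.2295]
```

View pics/t12.png

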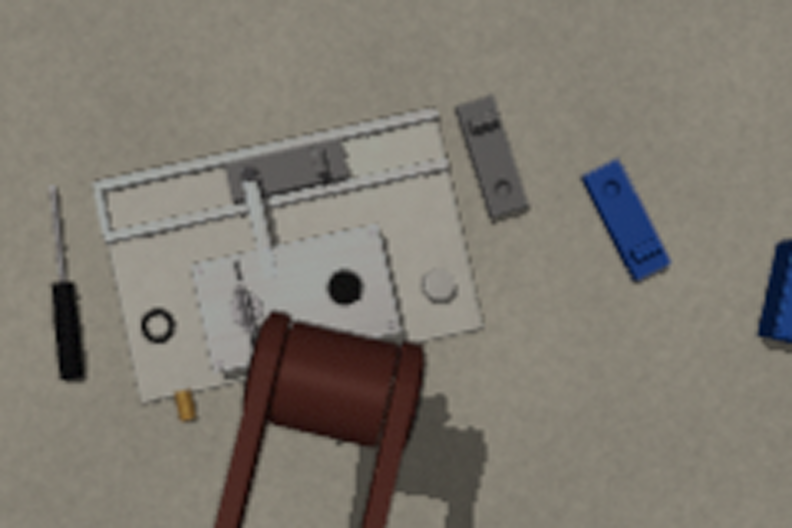

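Call:
{"method": "move_arm", "body": {"hand": [0,0,0,0,0], "slide": [[1,0,0],[1,0,-0.5],[0,0,-1],[0,0,-1],[0,0,-0.8]], "angular": [[0,0,0],[0,0,0],[0,0,0],[0,0,0],[0,0,0]]}}

```text
clock: 12.4
eef_pos: [0.4657, -0.0027, 0.0945]
ee_rot: [[0.248, -0.969, -0.002], [-0.969, -0.248, 0.0], [-0.001, 0.002, -1.0]]
ft_force: [-0.1, 0.4, 0.4]
width: -0.003
```

Call:
{"method": "move_arm", "body": {"hand": [0,0,0], "slide": [[0,0,-0.05],[0,0,-0.1],[0,0,0]], "angular": [[0,0,0],[0,0,0],[0,0,0]]}}

```text
clock: 12.7
eef_pos: [0.4676, -0.0037, 0.0923]
ee_rot: [[0.247, -0.969, 0.003], [-0.969, -0.247, -0.0], [0.001, -0.002, -1.0]]
ft_force: [-0.1, 0.1, 0.8]
width: 0.002
```

Call:
{"method": "move_arm", "body": {"hand": [0,0,0,0], "slide": [[0,0,-0.08],[0,0,-0.08],[0,0,-0.08],[0,0,0]], "angular": [[0,0,0],[0,0,0],[0,0,0],[0,0,0]]}}

```text
clock: 13.1
eef_pos: [0.4679, -0.0041, 0.0825]
ee_rot: [[0.246, -0.969, 0.004], [-0.969, -0.246, -0.0], [0.001, -0.004, -1.0]]
ft_force: [1.2, -0.3, 3.4]
width: 0.002
```

Call:
{"method": "move_arm", "body": {"hand": [0,0,0,0], "slide": [[0,0,-0.07],[0,0,-0.07],[0,0,0],[0,0,0]], "angular": [[0,0,0],[0,0,0],[0,0,0],[0,0,0]]}}

```text
clock: 13.5
eef_pos: [0.4679, -0.0041, 0.0773]
ee_rot: [[0.246, -0.969, 0.003], [-0.969, -0.246, -0.0], [0.001, -0.003, -1.0]]
ft_force: [0.8, -0.0, 7.0]
width: 0.003
```

Call:
{"method": "move_arm", "body": {"hand": [0,0,0,0], "slide": [[0,0,-0.08],[0,0,0],[0,0,0],[0,0,0]], "angular": [[0,0,0],[0,0,0],[0,0,0],[0,0,0]]}}

```text
clock: 13.9
eef_pos: [0.4679, -0.0041, 0.075]
ee_rot: [[0.246, -0.969, 0.003], [-0.969, -0.246, -0.0], [0.001, -0.003, -1.0]]
ft_force: [-1.8, 0.5, 13.5]
width: 0.001
```

Call:
{"method": "move_arm", "body": {"hand": [0,0,0,0], "slide": [[0,0,-0.08],[0,0,0],[0,0,0],[0,0,0]], "angular": [[0,0,0],[0,0,0],[0,0,0],[0,0,0]]}}

```text
clock: 14.3
eef_pos: [0.4681, -0.0041, 0.0748]
ee_rot: [[0.247, -0.969, 0.001], [-0.969, -0.247, -0.0], [0.0, -0.001, -1.0]]
ft_force: [-10.9, 1.7, 34.2]
width: -0.003
```

Call:
{"method": "move_arm", "body": {"hand": [0,0,0,0], "slide": [[0,0,-0.06],[0,0,0],[0,0,0],[0,0,0]], "angular": [[0,0,0],[0,0,0],[0,0,0],[0,0,0]]}}

```text
clock: 14.7
eef_pos: [0.4682, -0.0041, 0.0746]
ee_rot: [[0.247, -0.969, -0.001], [-0.969, -0.247, -0.0], [-0.0, 0.001, -1.0]]
ft_force: [-17.1, 2.1, 51.5]
width: -0.004
```

Call:
{"method": "move_arm", "body": {"hand": [0,0,0,0,0], "slide": [[0,0,0.1],[0,0,0],[0,0,0],[0,0,0],[0,0,0]], "angular": [[0,0,0],[0,0,0],[0,0,0],[0,0,0],[0,0,0]]}}

```text
clock: 15.2
eef_pos: [0.468, -0.0041, 0.0749]
ee_rot: [[0.247, -0.969, 0.002], [-0.969, -0.247, -0.0], [0.001, -0.002, -1.0]]
ft_force: [-6.2, 1.7, 23.6]
width: -0.004
```

```bash
python3 - <<'E'
from h import *
np.set_printoptions(precision=4,suppress=True)
p=snapshot("wrist");save(p,"w13");s=snapshot("scene");save(s,"s13",(220,70,250,250),2.4)
st=state();print(st["clock"],st["eef_pos"],st["ft_force"])
E
```

```text
15.3 [ 0.468  -0.0041  0.0749] [-7.3949  1.3823 23.2628]
```

View pics/w13.png

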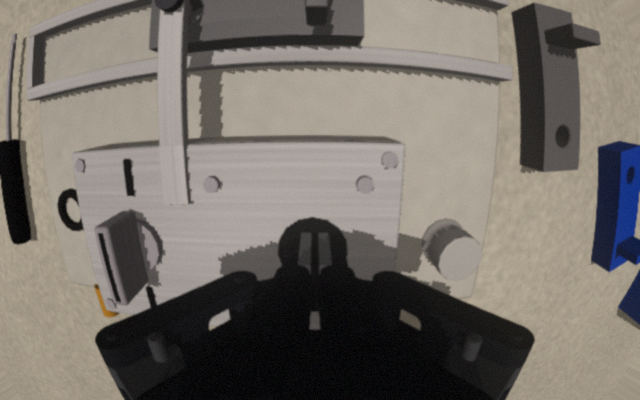

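View pics/s13.png

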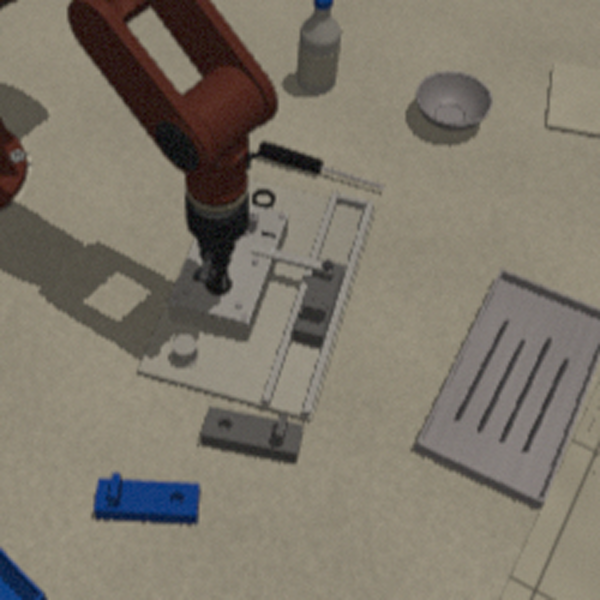

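```bash
python3 - <<'E'
from h import *
print(workorder.hand_in());st=state();print(st["clock"],st["eef_pos"],st["ft_force"])
E
```

```text
the job is handed in; nothing more can be done
None
the job is handed in; nothing more can be done
```

The job is handed in at about 15.3 s, with the arm still pressing the panel down on its pad.

- **Cartridge:** I slid the grey cartridge in the channel about 79 mm towards +y until its well was under the needle. My last measurements put the well 1 to 2 mm short of the needle's centre. The well leaves about 6 mm of clearance each side.
- **Fastener:** I turned it from about 1.00 rad to the ribs; the check after release showed it within 0.03 rad of them, against the 0.17 rad allowed.
- **Panel:** I pressed it until it stopped hard at a TCP height of 0.075 m, which matches the full 12 mm of travel. The last picture shows it down, and it was held with about 23 N at hand-in.
- **Press force:** The push briefly reached about 51 N through the shut fingertips before I backed off. That is over the 40 N figure set for the arm or gripper body, but it was on the fingertips, and the wrist force stayed well under 120 N.
- **Other things:** The spare, blue look-alike, ring, jar, driver, bottle and bowl look unmoved in the last pictures. The bin is only partly in view there, and the arm did not go near it while low.

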